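# Unclip the weight case and set the check weight on the balance

## Task

Get the balance ready for its daily check: press the thumb tabs of the two sprung clips at the ends of the weight case so that both flip off the lid and stay open, then lift the lid off by its handle and lay it flat, right way up, on the bench clear of the case. Take the largest weight out of the case and stand it upright in the middle of the balance pan. Set the lid and the weight down rather than dropping them, leave the two smaller weights in their wells, and do not shift the things standing round about.

Things in the scene. Friction and masses are not known exactly. Their poses are not given: they have to be found in the camera images.
- case: Base of a grey plastic weight-set case, 120 mm (its x) by 170 mm (its y), fixed on the bench. Origin: centre of its underside, z up. Rim 36 mm above the bench; a lip inside the lid's walls stands up to 42 mm. Inside, a dark insert (top 28 mm above the bench) has three round wells in a row along y. The clips sit on its two short end faces, +y (left) and -y (right).
- case_rim (a point): Centre of the case's rim plane, 36 mm above the bench: the lid's origin lies here while the lid is on.
- well_large (a point): Centre of the floor of the largest weight's well, 18 mm above the bench, at y = +40 mm in the case (the smaller weights' wells: y = -12 and -48 mm). The wells are 10 mm deep; their mouths are 28 mm above the bench.
- clip_left (a joint): Steel bale clip on the case's +y end, hinged 7 mm outside the end face, 20 mm above the bench, axis along the case's x. 0 rad: closed, nose over the lid's flange; grows as the tab swings out and down to the stop at 1.2 (open). Sprung over-centre: under about 0.5 rad it springs shut, beyond it throws itself open and stays. Pressing the tab straight down takes about 10 N and 15 to 20 mm of travel.
- clip_right (a joint): The same clip on the case's -y end; same values and behaviour.
- tab_left (a point): Middle of the upper face of the left clip's flared thumb tab; clip closed: 27 mm out from the case's end face, about 53 mm above the bench. The tab is 44 mm wide (along the case's x), reaches from 12 to 35 mm outside the end face and slopes up outward by 27 degrees. Moves with the clip. With the clip open its nose stands up to 34 mm above the bench there: press no lower.
- tab_right (a point): The same point on the right clip.
- lid: The loose grey lift-off lid (0.25 kg or so), a cover 120 mm by 170 mm with a 6 mm flange round its lower edge (132 x 182 mm over the flange), 38 mm high without its handle. Origin: centre of its lower edge plane, z up, axes along the case's at the start; lying right way up on the bench its origin is at bench height.
- lid_handle (a point): Centre of the black bar handle on the lid: 63 mm above the lid's lower edge, 25 mm above its top; the bar runs along the lid's y, 88 mm long, 12 mm wide (lid's x), 14 mm high, with a post near each end and 58 mm clear between the posts.
- weight_large: The largest weight of the set, steel-coloured, 0.2 kg, 50 mm high, with a cylindrical body 28 mm across and a knob on top. Origin: centre of its underside. It stands in its well 10 mm deep, so 40 mm of it shows above the insert.
- weight_mid: Middle weight, 19 mm across, 34 mm high, in its well. Stays there.
- weight_small: Smallest weight, 14 mm across, 26 mm high, in its well. Stays there.
- balance: White bench balance, 184 mm (its x) by 152 mm (its y), fixed on the bench; origin: centre of its underside. Its keys and blank display face its -x side; the body is 45 mm high, the pan higher.
- pan (a point): Centre of the upper face of the balance's flat round steel pan: 120 mm across, 62 mm above the bench, 22 mm behind (+x of) the balance's middle.
- tube_rack: Bystander: orange rack of small tubes, 65 x 160 x 42 mm; origin at its underside.
- reagent_bottle: Bystander: white screw-cap bottle with a blue cap, 70 mm across, 135 mm high; origin at its underside.

How it is judged:
By the outcome, as a careful person would: the job done as asked, in the order asked, and still so for the second after the job is handed in, with the robot touching nothing.
It also fails if it takes over 56 s, if anything falls off the work surface, if the arm or the gripper's body presses on something with over 40 N, if the wrist force passes 120 N, or if a joint passes its speed limit or range.

## Robot

A 6-joint arm with a two-finger parallel gripper is mounted at the origin on the work surface; the furniture and walls round the work are solid. World frame = base frame: x ahead of the robot, y to its left, z up, the work surface at z = 0. Lengths are in m, angles in rad, forces in N, time in s.
With the tool pointing down it reaches from about 0.35 to 0.85 m from the base axis. Payload 8.1 kg.
Tool frame: the origin (TCP) lies at the very end of the fingers, on their centre line; the grasp point (between the pads) lies 19 mm behind it; z points along the fingers, y is the direction in which the jaws open and shut (so a half turn about z gives the same grasp; the last joint's range is limited). The gripper opens to 93 mm and grips with 3 to 60 N. Pads are 15 mm wide; open, the fingers measure 128 mm over their backs; the gripper's body (75 mm by 188 mm) begins 65 mm behind the grasp point.
Start: joints at [1.244, 0.13, 1.488, -0, 1.523, -0.085], TCP at [0.144, 0.583, 0.219] pointing down, gripper open.
Joint ranges: [-2.96, 2.96], [-0.89, 2.26], [0.02, 2.5], [-1.34, 4.48], [0, 2.73], [-2.66, 2.66]. Speed limits (rad/s): [2.39, 2.39, 2.79, 3.14, 3.14, 3.14].

## Interface

Orientations are given as a rotation vector (axis times angle).
In Python, from plant import read_state, read_camera, close_job gives the robot as it stands.
- The arm moves only by the tool jog_arm, never from a script. Its argument "motion" is one flat list of numbers, 7 for each row, row after row: the opening, from 0 (shut) to 1 (fully open), then the shift along the tool's x, y, z scaled (see below), then the turn, a rotation vector about the tool's x, y, z scaled (see below). A call has 1 to 8 rows; each row is the pose to reach, as a shift and turn from the pose measured when the call began, along the tool's axes at that moment; what a row does not reach only later rows make up. The controller multiplies each number of a shift by 0.5 m and each number of a turn by 90 degrees. A row lasts 1/10 s, in which the tool goes at most 50 mm and 8.59 degrees, less where a joint would pass 70% of its speed; a pose out of reach is approached as far as the arm can. A call with a number of a shift or a turn outside -1 to 1 is refused whole. A call with a gripper value outside its range is refused whole. The fingers move at their own pace and stop on an object; "grip_force" is the grip in N (left out, the last holds). Time passes only in rows, so rows that repeat a pose let the fingers close. It gives the time, the measured TCP pose, the force and the opening at its end, in the units of the state.
- read_state(): the state, without advancing time (a new reading comes with each control period).
- read_camera(name): name is "scene" or "top" or "wrist"; returns a dict with "frame" (480x640x3 uint8, red, green, blue), "vertical_fov" (degrees; the focal length in pixels is half the picture's height over the tangent of half this angle, whatever the lens; pixels are square), "cx", "cy" (the principal point, pixels), "world_from_camera" (4x4, takes a point from camera to world coordinates); the wrist camera has in their place "hand_eye" (4x4, takes a point from camera to tool coordinates, whose origin is the TCP and whose axes are the flange's). Camera axes: x right, y down, z forward; pixel columns grow to the right and rows downward; lengths in m; the calibration is good to about 2 mm. A picture is of the moment at which its call begins: read the wrist's pose just before it. There is no depth.
- close_job(): hands the job in, once; it reports no verdict.
The state is a dict: "t": time; "q": joint angles; "dq": joint speeds; "joint_torque": joint torques, N m; "tool_pos": TCP position; "orientation": TCP orientation; "force": force on the tool from outside, world axes, zero at the start; "wrist_torque": the same for the moment, N m; "opening": finger opening in m.
Only numpy, scipy, OpenCV 4.12 (cv2) and the standard library are available. Lean on these libraries where they do the work, as an engineer would, in place of code of your own. Each camera call takes 0.05 s, during which the arm holds its last target.

## Working session

There is one attempt and no reset: what is moved stays moved. The work goes in short steps, Python scripts to look and compute and a tool call to move; the robot and the scene stay as the last step left them, time stands still between calls to the robot, and variables do not carry over. Pictures are saved under pics/ and viewed, and the job is handed in when it is done.

Besides the shell and the picture viewer there is one more tool, called after ">>>" as name(argument=value, ...) on one line, values as JSON. jog_arm: Moves the arm, as the interface text tells. Its arguments: {"type":"object","properties":{"motion":{"type":"array","items":{"type":"number"}},"grip_force":{"type":"number"}},"required":["motion"]}

```bash
ls; mkdir -p pics
python3 - <<'E'
from plant import *
import cv2,numpy as np
s=read_state();print({k:np.round(v,3) for k,v in s.items()})
for n in ['scene','top','wrist']:
    c=read_camera(n);cv2.imwrite(f'pics/{n}0.png',c['frame'][:,:,::-1])
    print(n,c['vertical_fov'],c['cx'],c['cy'],np.round(c.get('world_from_camera',c.get('hand_eye')),4).tolist())
print(read_state()['t'])
E
```

```text
pics
{'t': np.float64(0.0), 'q': array([ 1.244,  0.131,  1.489,  0.   ,  1.523, -0.085]), 'dq': array([-0.001,  0.   ,  0.001, -0.001, -0.001, -0.002]), 'joint_torque': array([ 1.0000e-03, -5.5987e+01, -4.9175e+01,  7.7000e-02,  3.6000e-02,
       -0.0000e+00]), 'tool_pos': array([0.143, 0.582, 0.218]), 'orientation': array([-3.790e-01, -3.118e+00,  3.000e-03]), 'force': array([0.103, 0.223, 0.261]), 'wrist_torque': array([-0.027,  0.028, -0.014]), 'opening': np.float64(0.093)}
scene 48.05766632095949 318.427329406491 238.73674556852598 [[0.5669, -0.3847, 0.7285, -0.3975], [-0.8236, -0.2857, 0.49, -0.6572], [0.0197, -0.8777, -0.4788, 0.7413], [0.0, 0.0, 0.0, 1.0]]
top 49.97645824535638 317.0109126947402 240.0055401173475 [[0.0154, -0.9971, 0.0749, 0.4851], [-0.9996, -0.0137, 0.0232, 0.0013], [-0.0221, -0.0752, -0.9969, 1.3713], [0.0, 0.0, 0.0, 1.0]]
wrist 61.30607018604032 323.1474532745504 237.6891261001894 [[0.001, -0.9644, -0.2645, 0.0734], [1.0, 0.0009, 0.0004, 0.0009], [-0.0002, -0.2645, 0.9644, -0.1651], [0.0, 0.0, 0.0, 1.0]]
0.15
```

View pics/top0.png

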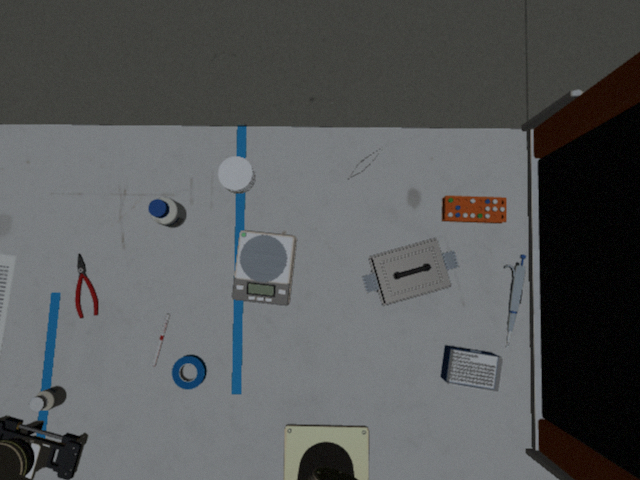

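View pics/scene0.png

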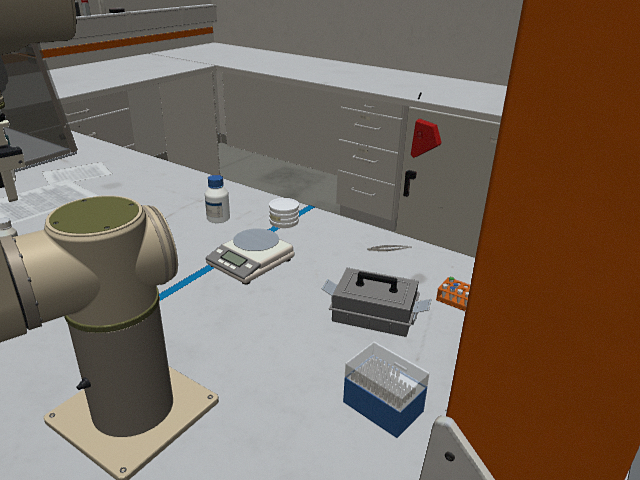

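View pics/wrist0.png

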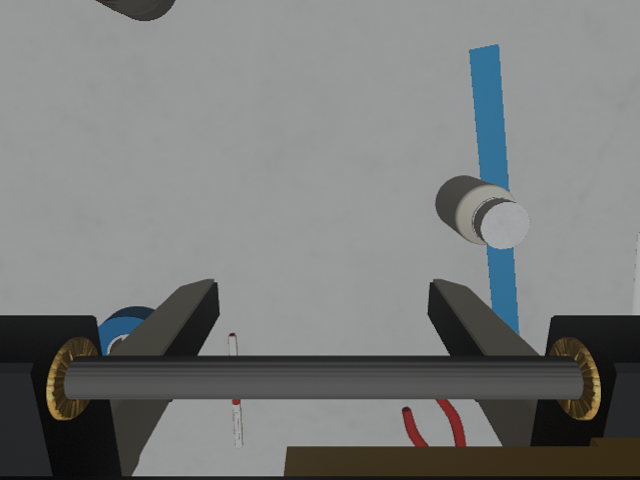

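The top view shows the case at about (411,271), its handle running from (396,274) to (428,267), the balance pan at (263,258), the rack at (475,209), the bottle at (164,211), the petri dishes at (236,174) and the tip box at (472,368). I'll enlarge it and get positions.

```bash
cat > h.py <<'E'
import numpy as np,cv2
from scipy.spatial.transform import Rotation as R
from plant import *
def ray(c,px,z,pose=None):
    f=240/np.tan(np.radians(c['vertical_fov']/2))
    d=np.array([(px[0]-c['cx'])/f,(px[1]-c['cy'])/f,1])
    T=c['world_from_camera'] if pose is None else pose@c['hand_eye']
    T=np.array(T); o=T[:3,3]; w=T[:3,:3]@d
    return o+w*(z-o[2])/w[2]
def proj(c,P,pose=None):
    f=240/np.tan(np.radians(c['vertical_fov']/2))
    T=np.array(c['world_from_camera'] if pose is None else pose@c['hand_eye'])
    p=np.linalg.inv(T)@np.r_[P,1]
    return np.array([c['cx']+f*p[0]/p[2],c['cy']+f*p[1]/p[2]])
def pose(s=None):
    s=s or read_state(); T=np.eye(4);T[:3,:3]=R.from_rotvec(s['orientation']).as_matrix();T[:3,3]=s['tool_pos'];return T
E
python3 - <<'E'
from h import *
import pickle
c=read_camera('top');pickle.dump(c,open('top.pkl','wb'))
im=c['frame'][:,:,::-1]
cv2.imwrite('pics/topc.png',cv2.resize(im[220:320,340:540],None,fx=4,fy=4,interpolation=cv2.INTER_CUBIC))
cv2.imwrite('pics/topb.png',cv2.resize(im[220:320,200:320],None,fx=5,fy=5,interpolation=cv2.INTER_CUBIC))
for n,p,z in [('h1',(396,274),.099),('h2',(428,267),.099),('pan',(263,258),.062),('rack',(475,209),.04),('petri',(236,174),.04),('tip1',(443,347),.05),('tip2',(500,390),.08),('pip',(508,345),0),('wall',(530,300),0),('bottle',(158,208),.135),('tw',(365,163),0),('bench top edge',(400,127),0)]:print(n,ray(c,p,z).round(3))
E
```

```text
h1 [ 0.5   -0.165  0.099]
h2 [ 0.518 -0.243  0.099]
pan [0.536 0.169 0.062]
rack [ 0.671 -0.375  0.04 ]
petri [0.756 0.248 0.04 ]
tip1 [ 0.318 -0.29   0.05 ]
tip2 [ 0.221 -0.421  0.08 ]
pip [ 0.32 -0.47  0.  ]
wall [ 0.438 -0.528  0.   ]
bottle [0.651 0.419 0.135]
tw [ 0.798 -0.093  0.   ]
bench top edge [ 0.898 -0.187  0.   ]
```

View pics/topc.png

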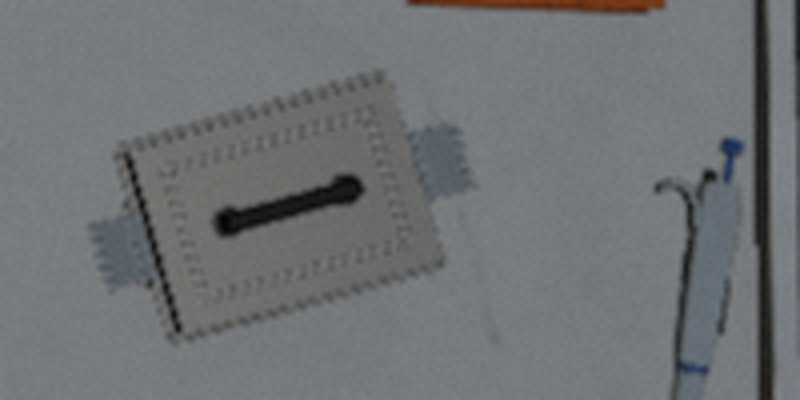

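View pics/topb.png

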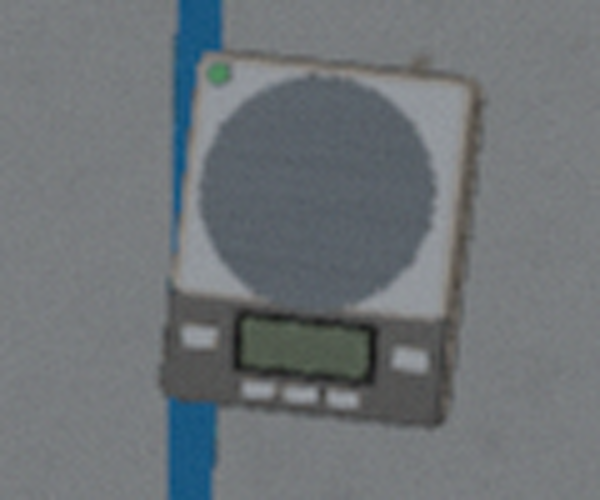

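```bash
cat > ov.py <<'E'
from h import *
import pickle,sys
c=pickle.load(open('top.pkl','rb'))
def rect(wx,wy,z,ox=0,oy=0):return [(ox+sx*wx/2,oy+sy*wy/2,z) for sx,sy in((1,1),(1,-1),(-1,-1),(-1,1))]
def overlay(cx,cy,yaw,shapes,box,f,name):
    x0,y0,x1,y1=box
    im=cv2.resize(c['frame'][y0:y1,x0:x1,::-1],None,fx=f,fy=f,interpolation=cv2.INTER_CUBIC)
    r=R.from_euler('z',yaw,degrees=True).as_matrix()
    for sh,col in shapes:
        P=np.array([proj(c,r@np.array(p)+[cx,cy,0]) for p in sh])
        cv2.polylines(im,[np.round(((P-[x0,y0])+.5)*f-.5).astype(int)],True,col,1)
    cv2.imwrite(name,im)
E
python3 - <<'E'
from ov import *
h1=ray(c,(393.75+.0,275.3),.099);h2=ray(c,(430.2,267.),.099)
m=(h1+h2)/2;d=h1-h2;print(m,np.hypot(*d[:2]),np.degrees(np.arctan2(-d[0],d[1])))
overlay(m[0],m[1],14,[(rect(120,170,0).__class__(rect(.12,.17,.074)),(0,255,0)),(rect(.132,.182,.036),(0,0,255)),(rect(.012,.088,.106),(255,255,0)),
 ([(.022,.097,.045),(-.022,.097,.045),(-.022,.12,.057),(.022,.12,.057)],(255,0,255)),([(.022,-.097,.045),(-.022,-.097,.045),(-.022,-.12,.057),(.022,-.12,.057)],(255,0,255))],(350,220,475,320),6,'pics/ov1.png')
E
```

```text
[ 0.5071932 -0.2037122  0.099    ] 0.09178015928041719 13.680518588740878
```

View pics/ov1.png

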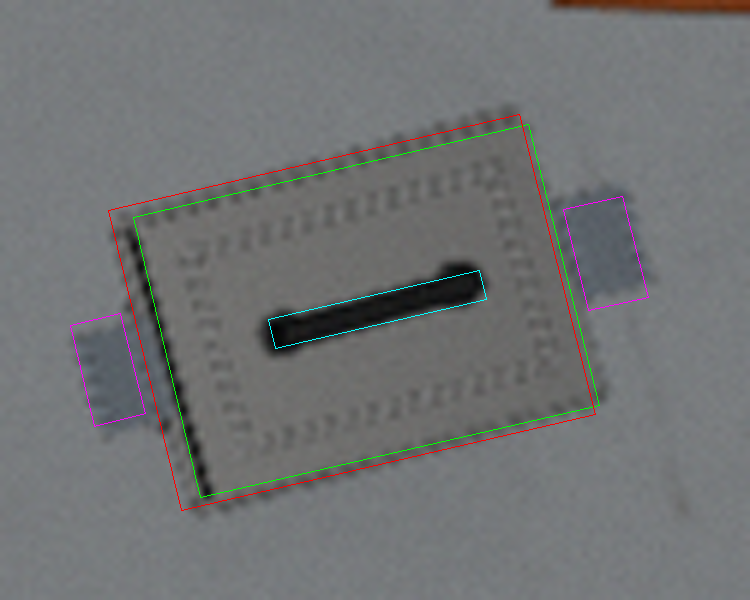

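Run:
```python
from ov import *
sh=[(rect(.12,.17,.074),(0,255,0)),(rect(.132,.182,.036),(0,0,255)),(rect(.012,.088,.106),(255,255,0)),
 ([(.022,.097,.045),(-.022,.097,.045),(-.022,.12,.057),(.022,.12,.057)],(255,0,255)),([(.022,-.097,.045),(-.022,-.097,.045),(-.022,-.12,.057),(.022,-.12,.057)],(255,0,255))]
overlay(.5085,-.207,14.8,sh,(350,220,475,320),6,'pics/ov2.png')
# balance
circ=lambda r,z,ox:[(ox+r*np.cos(a),r*np.sin(a),z) for a in np.linspace(0,6.28,60)]
overlay(.513,.169,-4,[(rect(.184,.152,.045),(0,255,0)),(circ(.06,.062,.022),(0,0,255))],(200,215,320,315),6,'pics/ov3.png')
```

```text
(no output)
```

View pics/ov2.png

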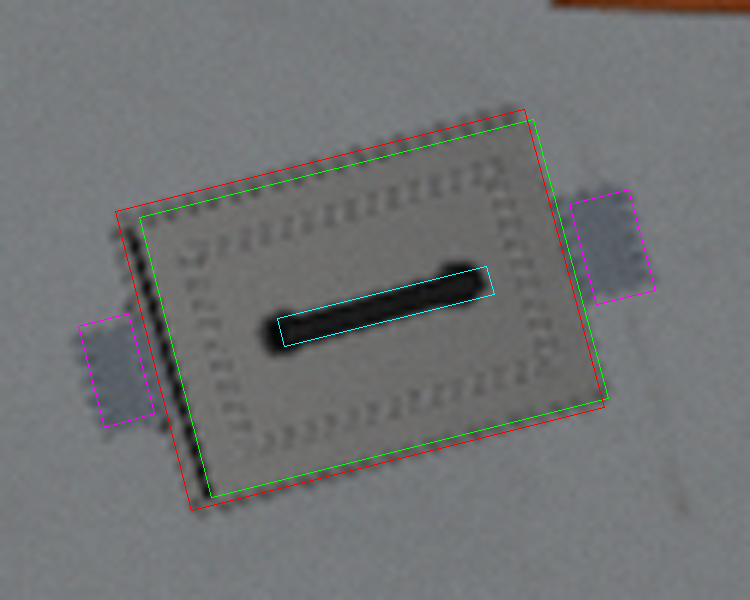

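View pics/ov3.png

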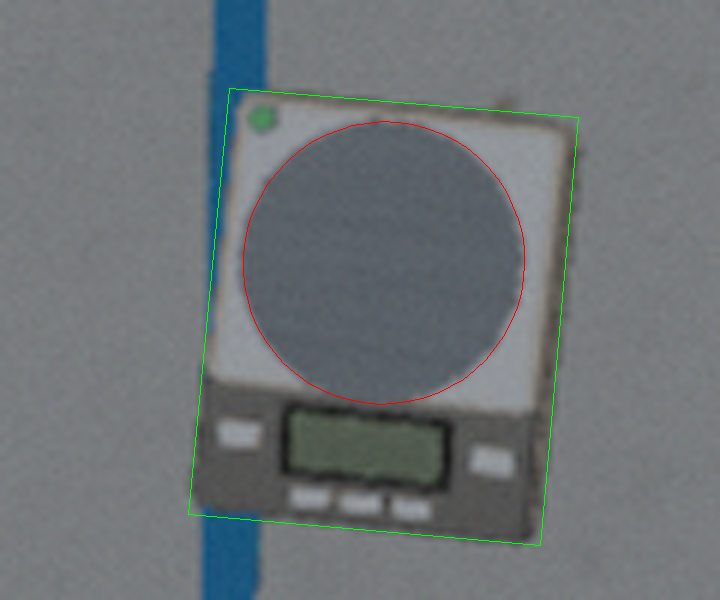

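The overlays put the case centre near (0.508,-0.2055) with yaw about 14.3°. The pan centre is near (0.535,0.1675). Next I'll write a move helper and move over the case for a wrist view.

```bash
cat > mv.py <<'E'
from h import *
def down(yawdeg): # tool y along case x for case yaw
    y=R.from_euler('z',yawdeg,degrees=True).apply([1,0,0]);z=np.array([0,0,-1.]);x=np.cross(y,z)
    return np.array([x,y,z]).T
def mv(p,yaw=None,Rt=None):
    s=read_state();T=pose(s);R0=T[:3,:3]
    if Rt is None: Rt=down(yaw)
    sh=R0.T@(np.array(p)-T[:3,3])/.5; tu=R.from_matrix(R0.T@Rt).as_rotvec()/(np.pi/2)
    print('t',round(s['t'],2),'TCP',T[:3,3].round(4),'shift',sh.round(4),'turn',tu.round(4),'rows',round(np.linalg.norm(sh)*10,1),round(np.linalg.norm(tu)*90/8.59,1))
E
python3 - <<'E'
from mv import *
print(pose().round(3))
mv([.44,.2,.30],14.3)
mv([.523,-.264,.3],14.3)
E
```

```text
[[-0.971  0.24  -0.     0.144]
 [ 0.24   0.971 -0.001  0.582]
 [ 0.    -0.001 -1.     0.218]
 [ 0.     0.     0.     1.   ]]
t 0.2 TCP [0.1435 0.5822 0.218 ] shift [-0.7587 -0.6003 -0.1634] turn [-7.000e-04  4.000e-04  6.871e-01] rows 9.8 7.2
t 0.2 TCP [0.1435 0.5822 0.218 ] shift [-1.1421 -1.4616 -0.1624] turn [-7.000e-04  4.000e-04  6.871e-01] rows 18.6 7.2
```

>>> jog_arm(motion=[0,-0.759,-0.6,-0.163,0,0,0.687,0,-0.759,-0.6,-0.163,0,0,0.687,0,-0.759,-0.6,-0.163,0,0,0.687,0,-0.759,-0.6,-0.163,0,0,0.687,0,-0.759,-0.6,-0.163,0,0,0.687,0,-0.759,-0.6,-0.163,0,0,0.687,0,-0.759,-0.6,-0.163,0,0,0.687,0,-0.759,-0.6,-0.163,0,0,0.687])

```text
t: 1.0
tool_pos: [0.3862, 0.2691, 0.2852]
orientation: [1.934, 2.475, -0.001]
force: [0.9, 0.7, 1.1]
opening: 0.0338
```

Run:
```python
from mv import *
mv([.523,-.264,.3],14.3);print(read_state()['q'].round(2))
```

```text
t 1.0 TCP [0.3862 0.2691 0.2852] shift [-1.1007  0.0076 -0.0287] turn [-0.0001  0.0005 -0.0033] rows 11.0 0.0
[ 0.5  -0.24  1.73 -0.    1.66  0.26]
```

>>> jog_arm(motion=[0,-1,0.01,-0.03,0,0,0,0,-1,0.01,-0.03,0,0,0,0,-1,0.01,-0.03,0,0,0,0,-1,0.01,-0.03,0,0,0,0,-1,0.01,-0.03,0,0,0,0,-1,0.01,-0.03,0,0,0,0,-1,0.01,-0.03,0,0,0,0,-1,0.01,-0.03,0,0,0])

```text
t: 1.8
tool_pos: [0.4863, -0.1182, 0.2975]
orientation: [1.934, 2.475, -0.001]
force: [1.2, 1.2, 0.1]
opening: 0.0004
```

Run:
```python
from mv import *
mv([.523,-.264,.3],14.3);print(read_state()['q'].round(2))
```

```text
t 1.8 TCP [ 0.4863 -0.1182  0.2975] shift [-0.3007  0.0008 -0.0048] turn [ 0.0001  0.0006 -0.0034] rows 3.0 0.0
[-0.34 -0.16  1.63 -0.    1.67 -0.58]
```

>>> jog_arm(motion=[0,-0.3,0,0,0,0,0,0,-0.3,0,0,0,0,0,0,-0.3,0,0,0,0,0,0,-0.3,0,0,0,0,0,0,-0.3,0,0,0,0,0])

```text
t: 2.3
tool_pos: [0.5221, -0.2647, 0.2965]
orientation: [-1.936, -2.472, 0.001]
force: [-0.1, -0.7, 0.1]
opening: 0.0006
```

```bash
cat > wc.py <<'E'
from h import *
import pickle
def snap(name):
    s=read_state();c=read_camera('wrist');c['pose']=pose(s);pickle.dump(c,open(name+'.pkl','wb'));cv2.imwrite(f'pics/{name}.png',c['frame'][:,:,::-1])
    print(s['t'],s['tool_pos'].round(4),s['force'].round(1),s['opening']);return c
def ovw(name,cx,cy,yaw,shapes,out):
    c=pickle.load(open(name+'.pkl','rb'));im=c['frame'][:,:,::-1].copy()
    r=R.from_euler('z',yaw,degrees=True).as_matrix()
    for sh,col in shapes:
        P=np.array([proj(c,r@np.array(p)+[cx,cy,0],c['pose']) for p in sh])
        cv2.polylines(im,[np.round(P*8).astype(int)],True,col,1,cv2.LINE_AA,3)
    cv2.imwrite(out,im)
def rect(wx,wy,z,ox=0,oy=0):return [(ox+sx*wx/2,oy+sy*wy/2,z) for sx,sy in((1,1),(1,-1),(-1,-1),(-1,1))]
CASE=[(rect(.12,.17,.074),(0,255,0)),(rect(.132,.182,.036),(0,0,255)),(rect(.012,.088,.106),(255,255,0)),
 ([(.022,.097,.045),(-.022,.097,.045),(-.022,.12,.057),(.022,.12,.057)],(255,0,255)),([(.022,-.097,.045),(-.022,-.097,.045),(-.022,-.12,.057),(.022,-.12,.057)],(255,0,255))]
E
python3 - <<'E'
from wc import *
snap('w1'); ovw('w1',.508,-.2055,14.3,CASE,'pics/w1o.png')
E
```

```text
2.3 [ 0.5221 -0.2647  0.2965] [-0.1 -0.7  0.1] 0.0005513465624452591
```

View pics/w1o.png

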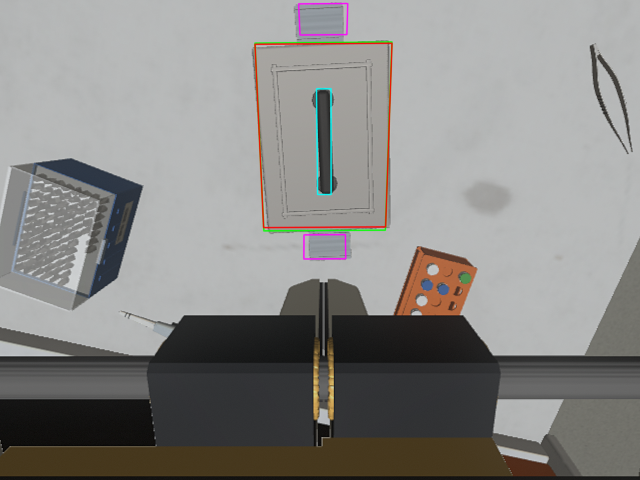

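Run:
```python
from wc import *
ovw('w1',.508,-.2055,15.4,CASE,'pics/w1o2.png')
im=cv2.imread('pics/w1o2.png')[0:280,230:420];cv2.imwrite('pics/w1o3.png',cv2.resize(im,None,fx=2,fy=2))
```

```text
(no output)
```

View pics/w1o3.png

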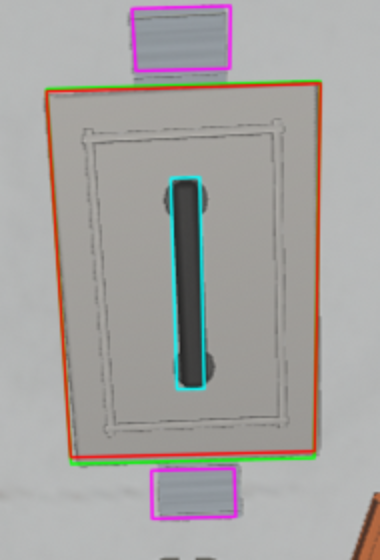

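```bash
cat > cs.py <<'E'
from mv import *
C=np.array([.508,-.2055,0]);YAW=15.4
def cp(x,y,z): return C+R.from_euler('z',YAW,degrees=True).apply([x,y,0])+[0,0,z]
E
python3 - <<'E'
from cs import *
mv(cp(0,-.112,.07),YAW);mv(cp(0,-.112,.036),YAW)
E
```

```text
t 2.35 TCP [ 0.5223 -0.2636  0.2971] shift [-0.1044  0.0061  0.4542] turn [-0.0002 -0.0002 -0.0161] rows 4.7 0.2
t 2.35 TCP [ 0.5223 -0.2636  0.2971] shift [-0.1044  0.0061  0.5222] turn [-0.0002 -0.0002 -0.0161] rows 5.3 0.2
```

>>> jog_arm(motion=[0,-0.104,0.006,0.2,0,0,-0.016,0,-0.104,0.006,0.2,0,0,-0.016,0,-0.104,0.006,0.3,0,0,-0.016,0,-0.104,0.006,0.4,0,0,-0.016,0,-0.104,0.006,0.44,0,0,-0.016,0,-0.104,0.006,0.45,0,0,-0.016,0,-0.104,0.006,0.45,0,0,-0.016])

```text
t: 3.05
tool_pos: [0.5376, -0.3117, 0.0723]
orientation: [-1.901, -2.499, -0.0]
force: [0.2, 0.2, 0.6]
opening: 0.0003
```

Run:
```python
from cs import *
from wc import *
snap('w2')
mv(cp(0,-.112,.036),YAW)
```

```text
3.05 [ 0.5376 -0.3117  0.0723] [0.2 0.2 0.6] 0.0003476719851246892
t 3.1 TCP [ 0.5389 -0.3129  0.0744] shift [-0.0005 -0.0026  0.0767] turn [0.0008 0.0009 0.0007] rows 0.8 0.0
```

View pics/w2.png

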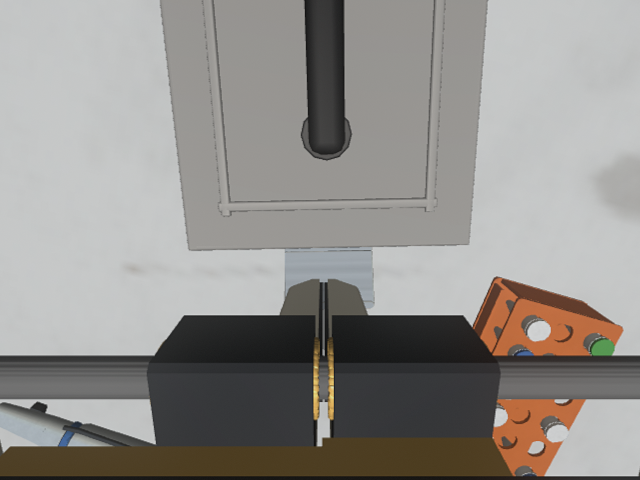

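The fingers at (323,290) sit over the right tab, so I'll press down slowly.

>>> jog_arm(motion=[0,0,0,0.02,0,0,0,0,0,0,0.032,0,0,0,0,0,0,0.042,0,0,0,0,0,0,0.052,0,0,0,0,0,0,0.06,0,0,0,0,0,0,0.068,0,0,0,0,0,0,0.072,0,0,0,0,0,0,0.072,0,0,0])

```text
t: 3.9
tool_pos: [0.5405, -0.3151, 0.0401]
orientation: [1.898, 2.494, -0.001]
force: [1.8, -5.6, 7.5]
opening: 0.0007
```

Run:
```python
from cs import *
from wc import *
snap('w3')
```

```text
3.9 [ 0.5405 -0.3151  0.0401] [ 1.8 -5.6  7.5] 0.0006517576138554057
```

View pics/w3.png

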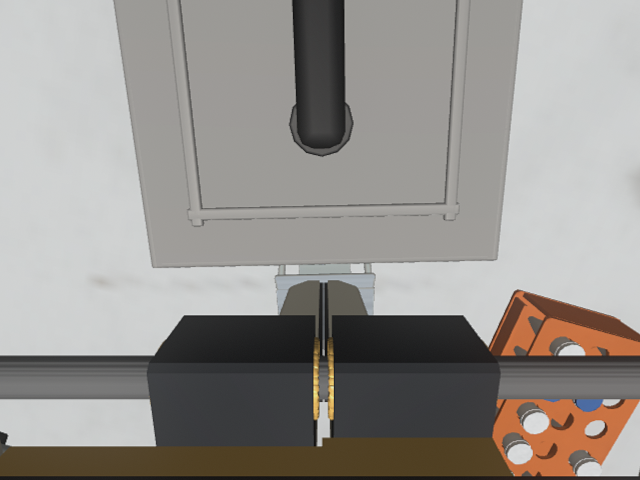

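>>> jog_arm(motion=[0,0,0,0.004,0,0,0,0,0,0,0.008,0,0,0,0,0,0,0.008,0,0,0,0,0,0,0.008,0,0,0])

```text
t: 4.35
tool_pos: [0.54, -0.3147, 0.0354]
orientation: [1.899, 2.495, -0.001]
force: [-0.5, -0.6, -1.0]
opening: 0.0003
```

Run:
```python
from cs import *
from wc import *
snap('w4')
mv(cp(0,-.112,.035),YAW)
```

```text
4.35 [ 0.54   -0.3147  0.0354] [-0.5 -0.6 -1. ] 0.0002659519457440019
t 4.4 TCP [ 0.5401 -0.3148  0.0356] shift [ 0.0039 -0.0039  0.0012] turn [0.002  0.0035 0.0005] rows 0.1 0.0
```

View pics/w4.png

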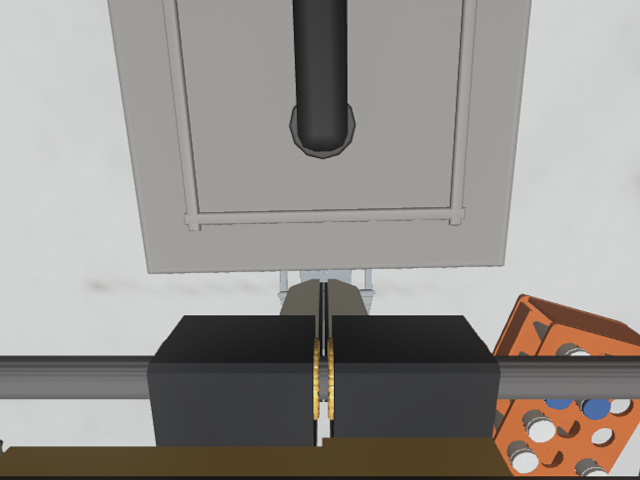

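>>> jog_arm(motion=[0,0,0,-0.1,0,0,0,0,0,0,-0.24,0,0,0,0,0.1,0,-0.24,0,0,0,0,0.2,0,-0.24,0,0,0,0,0.3,0,-0.24,0,0,0,0,0.4,0,-0.24,0,0,0,0,0.453,-0.004,-0.2,0,0,0,0,0.453,-0.004,-0.1,0,0,0])

```text
t: 5.2
tool_pos: [0.4809, -0.0946, 0.0887]
orientation: [1.889, 2.491, 0.005]
force: [1.8, -0.6, -0.6]
opening: 0.0004
```

Run:
```python
from cs import *
from wc import *
snap('w5')
mv(cp(0,.112,.07),YAW)
mv(cp(0,.112,.036),YAW)
```

```text
5.2 [ 0.4809 -0.0946  0.0887] [ 1.8 -0.6 -0.6] 0.00037650370959725296
t 5.25 TCP [ 0.4742 -0.0939  0.0771] shift [-0.0091  0.006   0.0141] turn [-0.0008  0.0015  0.0023] rows 0.2 0.0
t 5.25 TCP [ 0.4742 -0.0939  0.0771] shift [-0.009   0.006   0.0821] turn [-0.0008  0.0015  0.0023] rows 0.8 0.0
```

View pics/w5.png

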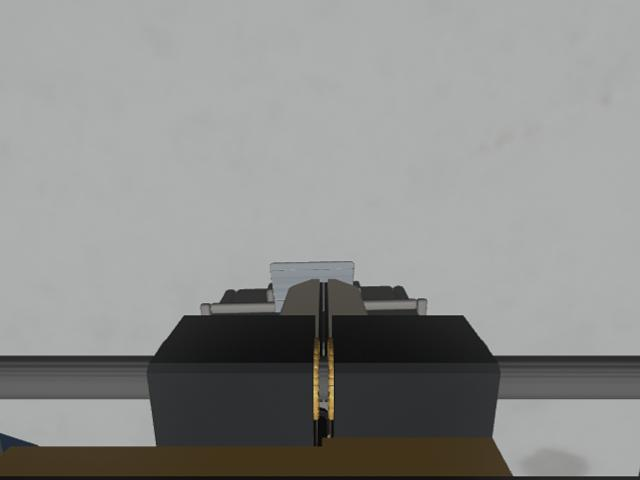

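Run:
```python
from cs import *
from wc import *
snap('w5');ovw('w5',C[0],C[1],YAW,CASE,'pics/w5o.png')
mv(cp(0,.112,.036),YAW)
```

```text
5.25 [ 0.4742 -0.0939  0.0771] [-5.1  0.9 -6.7] 0.0005500935598419412
t 5.3 TCP [ 0.4729 -0.0944  0.0787] shift [-0.0089  0.0091  0.0853] turn [-0.0033  0.0001  0.0018] rows 0.9 0.0
```

View pics/w5o.png

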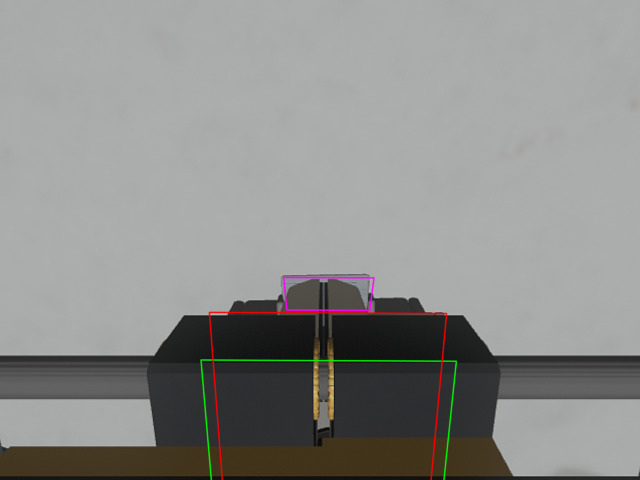

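>>> jog_arm(motion=[0,-0.008,0.006,0.02,0,0,0,0,-0.008,0.006,0.034,0,0,0,0,-0.008,0.006,0.046,0,0,0,0,-0.008,0.006,0.056,0,0,0,0,-0.008,0.006,0.066,0,0,0,0,-0.008,0.006,0.076,0,0,0,0,-0.008,0.006,0.084,0,0,0,0,-0.008,0.006,0.084,0,0,0])

```text
t: 6.1
tool_pos: [0.4767, -0.0957, 0.037]
orientation: [-1.898, -2.497, 0.002]
force: [0.1, -0.2, 0.4]
opening: 0.0004
```

Run:
```python
from cs import *
from wc import *
snap('w6')
print(read_state()['tool_pos'],read_state()['force'])
```

```text
6.1 [ 0.4767 -0.0957  0.037 ] [ 0.1 -0.2  0.4] 0.00043471835018622687
[ 0.47673511 -0.09677549  0.03682043] [-0.10342994 -0.00927641 -0.33475047]
```

View pics/w6.png

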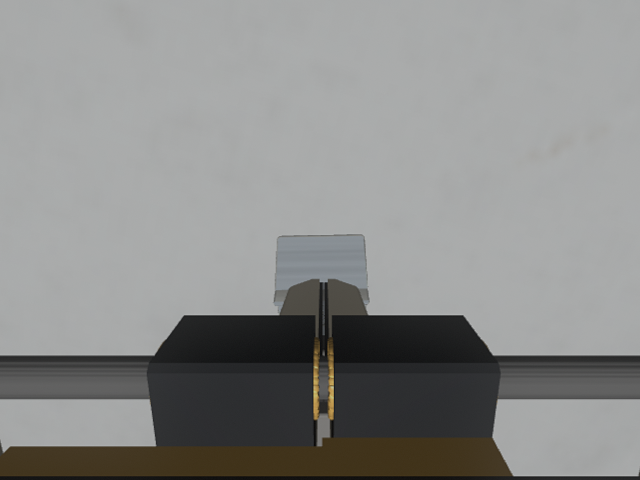

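The left clip reads open: its tab has swung out to (320,268) and the force is zero. I'll rise to check it and choose a spot for the lid.

>>> jog_arm(motion=[0,0,0,-0.1,0,0,0,0,0,0,-0.2,0,0,0,0.5,-0.1,0,-0.3,0,0,0,0.5,-0.2,0,-0.4,0,0,0,0.5,-0.3,0,-0.48,0,0,0,0.5,-0.34,0,-0.52,0,0,0,0.5,-0.34,0,-0.52,0,0,0,0.5,-0.34,0,-0.52,0,0,0])

```text
t: 6.95
tool_pos: [0.525, -0.2647, 0.3005]
orientation: [1.903, 2.496, -0.005]
force: [0.4, 0.2, 0.2]
opening: 0.0433
```

Run:
```python
from cs import *
from wc import *
snap('w7');
import pickle
for d in [(0,0,0)]:
    ovw('w7',C[0],C[1],YAW,CASE,'pics/w7o.png')
c=pickle.load(open('top.pkl','rb'))
for p in [(348,180),(382,148),(350,176),(219,190),(254,170)]: print(p,ray(c,p,0.005).round(3))
import ov
c2=read_camera('top');ov.c=c2
ov.overlay(.70,.045,0,[(rect(.132,.182,0),(0,0,255)),(rect(.12,.17,.038),(0,255,0))],(200,120,480,310),2.8,'pics/lidspot.png')
mv(cp(0,0,.082),YAW)
```

```text
6.95 [ 0.525  -0.2647  0.3005] [0.4 0.2 0.2] 0.0432922717349232
(348, 180) [ 0.75  -0.048  0.005]
(382, 148) [ 0.838 -0.138  0.005]
(350, 176) [ 0.761 -0.053  0.005]
(219, 190) [0.719 0.299 0.005]
(254, 170) [0.775 0.206 0.005]
t 7.05 TCP [ 0.5236 -0.261   0.2963] shift [0.1147 0.0016 0.4287] turn [-0.0031 -0.001   0.0007] rows 4.4 0.0
```

View pics/w7o.png

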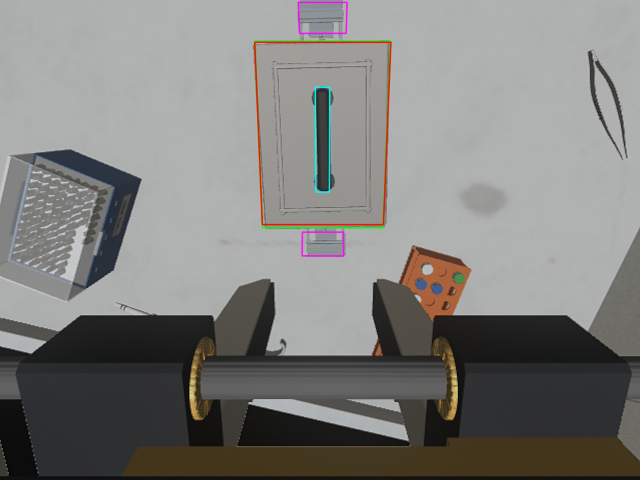

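View pics/lidspot.png

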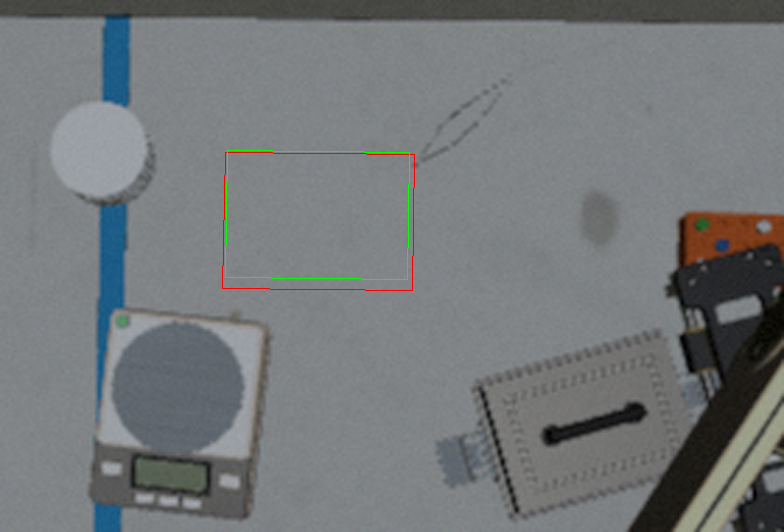

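Both clips are open and the handle is aligned at (323,138). I'll lay the lid at (0.69, 0.065) with yaw 0. Now I'll grasp the handle.

>>> jog_arm(motion=[0.5,0.08,0,0.06,0,0,0,0.5,0.115,0,0.15,0,0,0,0.5,0.115,0,0.25,0,0,0,0.5,0.115,0,0.33,0,0,0,0.5,0.115,0,0.39,0,0,0,0.5,0.115,0,0.42,0,0,0,0.5,0.115,0,0.427,0,0,0,0.5,0.115,0,0.427,0,0,0], grip_force=30)

```text
t: 7.85
tool_pos: [0.5071, -0.2051, 0.083]
orientation: [-1.899, -2.497, 0.005]
force: [0.5, -0.6, 0.9]
opening: 0.0465
```

Run:
```python
from cs import *
from wc import *
snap('w8')
mv(cp(0,0,.082),YAW)
```

```text
7.85 [ 0.5071 -0.2051  0.083 ] [ 0.5 -0.6  0.9] 0.04653453364666647
t 7.9 TCP [ 0.508  -0.2057  0.0842] shift [0.0003 0.0001 0.0044] turn [-0.0023 -0.0003  0.0009] rows 0.0 0.0
```

View pics/w8.png

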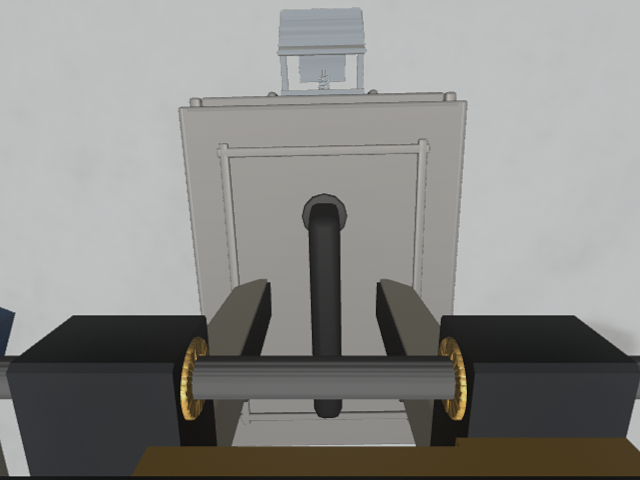

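The fingers straddle the bar at (325,300). Next: close and lift gently.

>>> jog_arm(motion=[0,0,0,0.002,0,0,0,0,0,0,0.002,0,0,0,0,0,0,0.002,0,0,0,0,0,0,0.002,0,0,0,0,0,0,0.002,0,0,0,0,0,0,0,0,0,0,0,0,0,-0.01,0,0,0,0,0,0,-0.02,0,0,0], grip_force=30)

```text
t: 8.7
tool_pos: [0.5075, -0.2055, 0.094]
orientation: [-1.9, -2.497, 0.005]
force: [0.6, 0.1, -2.9]
opening: 0.0119
```

>>> jog_arm(motion=[0,0,0,-0.02,0,0,0,0,0,0,-0.06,0,0,0,0,0,0,-0.12,0,0,0,0,0,0,-0.18,0,0,0,0,0,0,-0.2,0,0,0,0,0,0,-0.2,0,0,0])

```text
t: 9.3
tool_pos: [0.5093, -0.2061, 0.1964]
orientation: [1.902, 2.5, -0.003]
force: [-0.0, -0.7, -2.9]
opening: 0.0113
```

Run:
```python
from cs import *
from wc import *
snap('w9')
c=read_camera('scene');cv2.imwrite('pics/s9.png',c['frame'][:,:,::-1])
mv([.69,.065,.2],0)
```

```text
9.3 [ 0.5093 -0.2061  0.1964] [-0.  -0.7 -2.9] 0.01130610026053119
t 9.4 TCP [ 0.5075 -0.2052  0.1928] shift [ 0.4235  0.4959 -0.0162] turn [-0.0037 -0.0009  0.172 ] rows 6.5 1.8
```

View pics/s9.png

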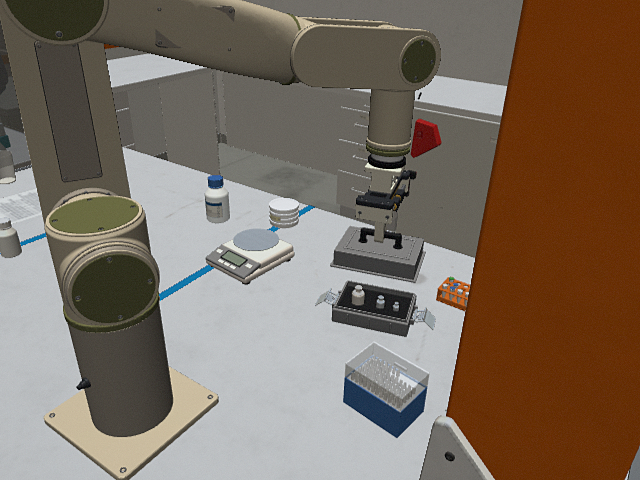

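View pics/w9.png

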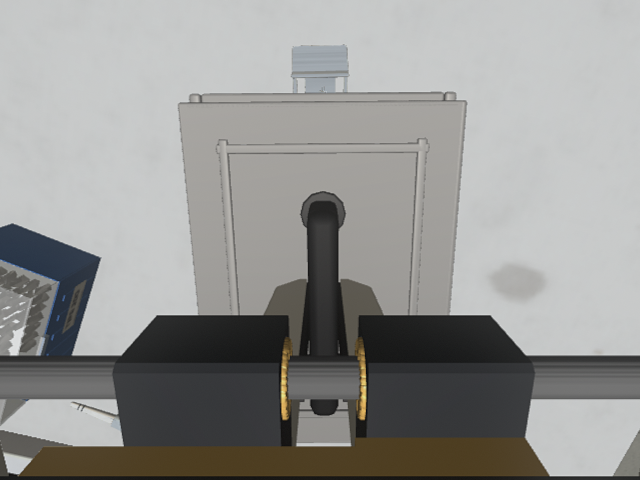

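The lid is up and level, and all three weights are visible in the case. I'll carry it to the spot.

>>> jog_arm(motion=[0,0.03,0.035,0,0,0,0.02,0,0.08,0.09,0,0,0,0.05,0,0.14,0.16,0,0,0,0.08,0,0.2,0.23,0,0,0,0.11,0,0.26,0.3,0,0,0,0.14,0,0.32,0.37,0,0,0,0.172,0,0.37,0.43,0,0,0,0.172,0,0.4,0.47,0,0,0,0.172])

```text
t: 10.2
tool_pos: [0.6802, 0.0533, 0.1885]
orientation: [-2.213, -2.218, 0.01]
force: [0.2, -0.7, -3.1]
opening: 0.0114
```

Run:
```python
from cs import *
mv([.69,.065,.08],0)
```

```text
t 10.2 TCP [0.6802 0.0533 0.1885] shift [0.0231 0.0219 0.2169] turn [-0.0065 -0.0008  0.0013] rows 2.2 0.1
```

>>> jog_arm(motion=[0,0.02,0.02,0,-0.005,0,0,0,0.023,0.022,0.04,-0.005,0,0,0,0.023,0.022,0.09,-0.005,0,0,0,0.023,0.022,0.14,-0.005,0,0,0,0.023,0.022,0.19,-0.005,0,0,0,0.023,0.022,0.215,-0.005,0,0,0,0.023,0.022,0.215,-0.005,0,0])

```text
t: 10.9
tool_pos: [0.6872, 0.0644, 0.0767]
orientation: [-2.215, -2.218, 0.009]
force: [0.5, 0.2, -2.7]
opening: 0.0117
```

Run:
```python
from cs import *
from wc import *
snap('w10')
c=read_camera('scene');cv2.imwrite('pics/s10.png',c['frame'][100:380,150:550,::-1].repeat(2,0).repeat(2,1))
mv([.69,.065,.046],0)
```

```text
10.9 [0.6872 0.0644 0.0767] [ 0.5  0.2 -2.7] 0.01174914860326032
t 11.0 TCP [0.69   0.0646 0.0811] shift [0.0006 0.0001 0.0702] turn [-0.0016 -0.0008  0.001 ] rows 0.7 0.0
```

View pics/s10.png

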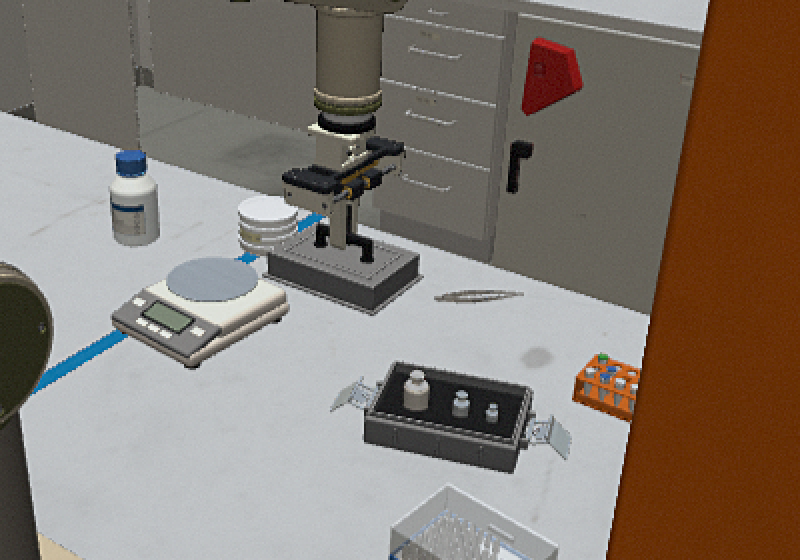

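View pics/w10.png

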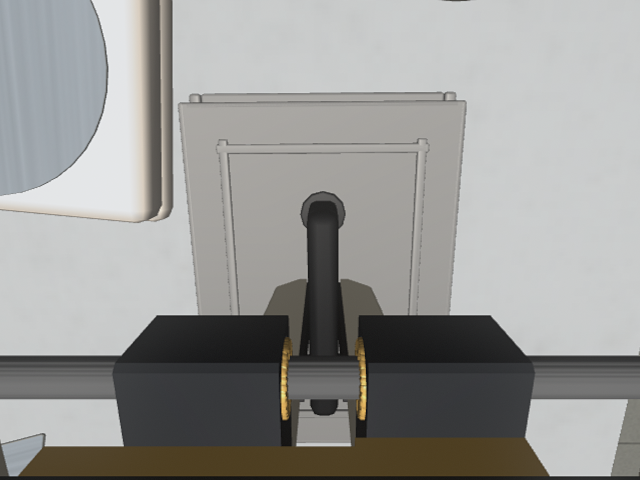

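>>> jog_arm(motion=[0,0,0,0.02,0,0,0,0,0,0,0.04,0,0,0,0,0,0,0.052,0,0,0,0,0,0,0.058,0,0,0,0,0,0,0.062,0,0,0,0,0,0,0.065,0,0,0,0,0,0,0.067,0,0,0,0,0,0,0.067,0,0,0])

```text
t: 11.8
tool_pos: [0.6902, 0.0647, 0.0479]
orientation: [-2.218, -2.222, 0.001]
force: [0.8, 0.9, -3.2]
opening: 0.0115
```

Run:
```python
from cs import *
for i in range(3):
    read_camera('top'); s=read_state();print(s['tool_pos'].round(4),s['force'].round(1))
```

```text
[0.6902 0.0647 0.0479] [-0.5  0.2 -3.6]
[0.6902 0.0647 0.0479] [-0.4  0.1 -3.2]
[0.6902 0.0647 0.0479] [-0.1  1.  -3.3]
```

>>> jog_arm(motion=[0,0,0,0.002,0,0,0,0,0,0,0.003,0,0,0,0,0,0,0.004,0,0,0])

```text
t: 12.25
tool_pos: [0.6905, 0.0647, 0.0472]
orientation: [-2.218, -2.222, 0.0]
force: [-5.5, 0.9, 8.3]
opening: 0.0117
```

The lid is in contact with the bench, so I'll release and rise.

>>> jog_arm(motion=[0,0,0,-0.001,0,0,0,0.45,0,0,-0.001,0,0,0,0.45,0,0,-0.001,0,0,0,0.45,0,0,-0.001,0,0,0,0.45,0,0,-0.05,0,0,0,0.45,0,0,-0.13,0,0,0,0.45,0,0,-0.22,0,0,0,0.45,0,0,-0.3,0,0,0])

```text
t: 13.05
tool_pos: [0.6908, 0.0645, 0.1994]
orientation: [-2.219, -2.222, -0.001]
force: [1.0, 1.1, 0.4]
opening: 0.0417
```

Run:
```python
from cs import *
from wc import *
snap('w11')
c=read_camera('scene');cv2.imwrite('pics/s11.png',c['frame'][100:380,150:550,::-1].repeat(2,0).repeat(2,1))
print(cp(0,.04,0))
mv(cp(0,.0,.3),YAW)
```

```text
13.05 [0.6908 0.0645 0.1994] [1.  1.1 0.4] 0.04173184905469356
[ 0.49737776 -0.16693618  0.        ]
t 13.15 TCP [0.6948 0.0647 0.2065] shift [-0.5394 -0.3722 -0.1922] turn [ 0.0076  0.     -0.17  ] rows 6.8 1.8
```

View pics/s11.png

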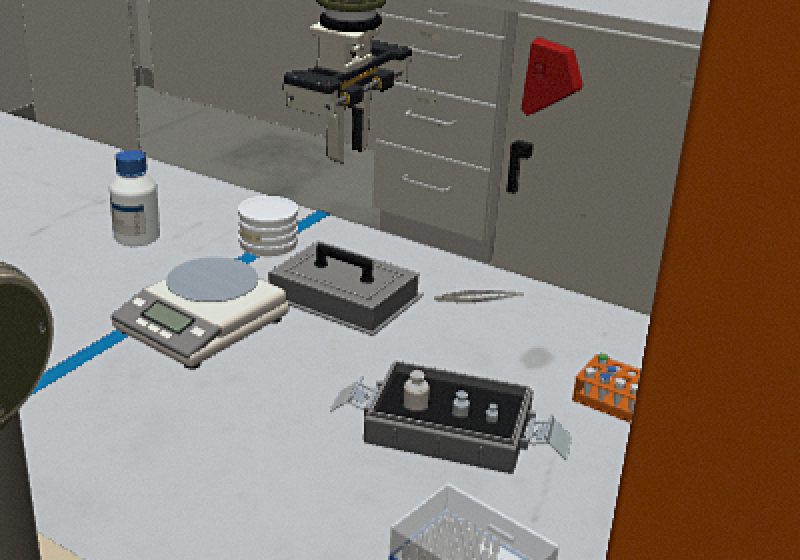

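The lid is lying flat, right way up. Next I'll move above the case to locate the large weight.

>>> jog_arm(motion=[0.6,-0.08,-0.06,-0.04,0,0,-0.04,0.6,-0.16,-0.12,-0.08,0,0,-0.08,0.6,-0.24,-0.18,-0.12,0,0,-0.12,0.6,-0.32,-0.24,-0.16,0,0,-0.17,0.6,-0.4,-0.3,-0.19,0,0,-0.17,0.6,-0.48,-0.34,-0.19,0,0,-0.17,0.6,-0.54,-0.372,-0.19,0,0,-0.17,0.6,-0.54,-0.372,-0.19,0,0,-0.17])

```text
t: 13.95
tool_pos: [0.5057, -0.2106, 0.2992]
orientation: [1.905, 2.486, 0.01]
force: [0.1, -0.2, -0.9]
opening: 0.056
```

>>> jog_arm(motion=[0.6,0,0,0,0,0,0])

```text
t: 14.05
tool_pos: [0.5054, -0.2112, 0.299]
orientation: [1.908, 2.483, 0.011]
force: [0.0, 0.7, 0.6]
opening: 0.0557
```

Run:
```python
from cs import *
from wc import *
read_camera('top')
snap('w12')
circ=lambda r,z,ox,oy:[(ox+r*np.cos(a),oy+r*np.sin(a),z) for a in np.linspace(0,6.28,60)]
ovw('w12',C[0],C[1],YAW,[(circ(.014,.028,0,.04),(0,0,255)),(circ(.014,.053,0,.04),(0,255,0)),(rect(.12,.17,.036),(255,0,0))],'pics/w12o.png')
mv(cp(0,.04,.032),YAW)
```

```text
14.1 [ 0.5055 -0.2111  0.299 ] [-0.6 -0.7 -0.4] 0.056036870978271265
t 14.15 TCP [ 0.5059 -0.2104  0.299 ] shift [9.030e-02 1.000e-04 5.336e-01] turn [ 0.0071  0.0024 -0.0038] rows 5.4 0.1
```

View pics/w12o.png

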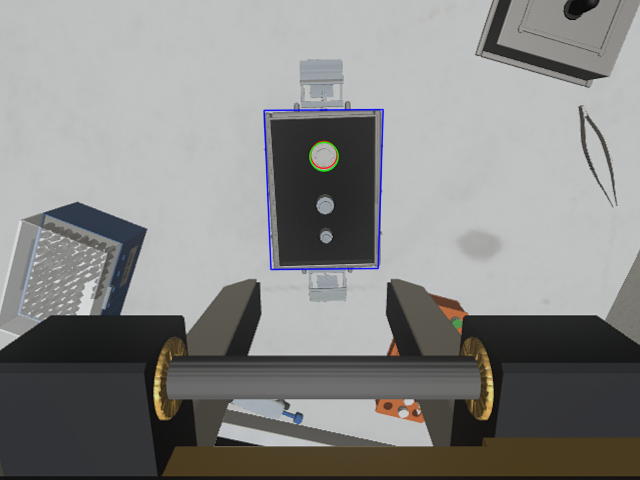

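The overlay fits the weight at (323,156) exactly. I'll descend around it.

>>> jog_arm(motion=[0.6,0.06,0,0.08,0.007,0.002,-0.004,0.6,0.09,0,0.17,0.007,0.002,-0.004,0.6,0.09,0,0.26,0.007,0.002,-0.004,0.6,0.09,0,0.34,0.007,0.002,-0.004,0.6,0.09,0,0.4,0.007,0.002,-0.004,0.6,0.09,0,0.42,0.007,0.002,-0.004,0.6,0.09,0,0.42,0.007,0.002,-0.004])

```text
t: 14.85
tool_pos: [0.4959, -0.1654, 0.0872]
orientation: [-1.899, -2.499, 0.001]
force: [-0.1, 0.1, -0.4]
opening: 0.0561
```

Run:
```python
from cs import *
from wc import *
read_camera('top')
snap('w13')
circ=lambda r,z,ox,oy:[(ox+r*np.cos(a),oy+r*np.sin(a),z) for a in np.linspace(0,6.28,60)]
ovw('w13',C[0],C[1],YAW,[(circ(.014,.028,0,.04),(0,0,255)),(circ(.014,.053,0,.04),(0,255,0)),(rect(.12,.17,.036),(255,0,0))],'pics/w13o.png')
mv(cp(0,.04,.033),YAW)
```

```text
14.9 [ 0.4971 -0.1662  0.0892] [0.1 0.2 1.5] 0.055440002145413156
t 14.95 TCP [ 0.498  -0.1669  0.0904] shift [ 0.0004 -0.0014  0.1148] turn [0.001  0.0011 0.0008] rows 1.1 0.0
```

View pics/w13o.png

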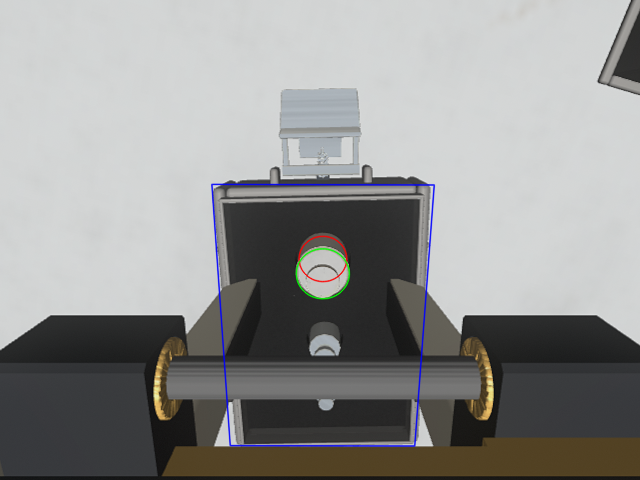

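>>> jog_arm(motion=[0.6,0,-0.001,0.03,0.001,0.001,0,0.6,0,-0.001,0.06,0.001,0.001,0,0.6,0,-0.001,0.09,0.001,0.001,0,0.6,0,-0.001,0.108,0.001,0.001,0,0.6,0,-0.001,0.116,0.001,0.001,0,0.6,0,-0.001,0.118,0.001,0.001,0,0.6,0,-0.001,0.118,0.001,0.001,0])

```text
t: 15.65
tool_pos: [0.4977, -0.1672, 0.0315]
orientation: [1.902, 2.5, -0.0]
force: [0.4, 0.3, -0.1]
opening: 0.0558
```

Run:
```python
from cs import *
from wc import *
read_camera('top')
snap('w14')
mv(cp(0,.04,.031),YAW)
```

```text
15.7 [ 0.498  -0.1673  0.0318] [ 0.6 -0.2  0.7] 0.05561917566376003
t 15.75 TCP [ 0.4981 -0.1673  0.032 ] shift [ 0.0011 -0.0012  0.002 ] turn [0.0006 0.0005 0.0008] rows 0.0 0.0
```

View pics/w14.png

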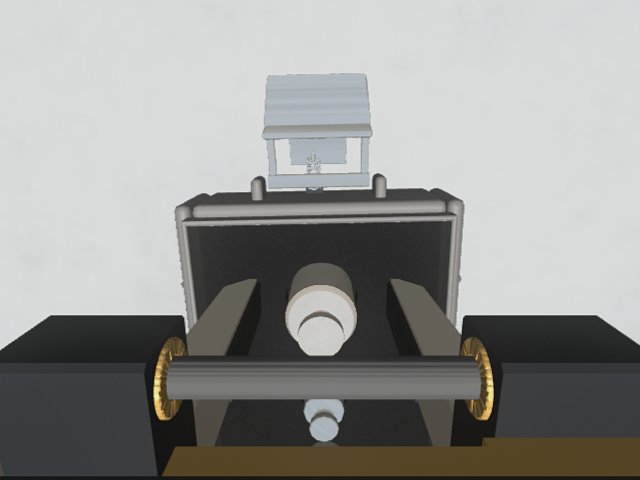

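>>> jog_arm(motion=[0,0,-0.001,0,0,0,0,0,0,-0.001,0,0,0,0,0,0,-0.001,0,0,0,0,0,0,-0.001,0,0,0,0,0,0,-0.001,0,0,0,0], grip_force=20)

```text
t: 16.25
tool_pos: [0.4977, -0.1675, 0.0322]
orientation: [1.901, 2.499, 0.0]
force: [-0.8, -0.0, 1.5]
opening: 0.0279
```

>>> jog_arm(motion=[0,0,-0.001,-0.01,0,0,0,0,0,-0.001,-0.025,0,0,0,0,0,-0.001,-0.06,0,0,0,0,0,-0.001,-0.12,0,0,0,0,0,-0.001,-0.18,0,0,0,0,0,-0.001,-0.24,0,0,0,0,0,-0.001,-0.26,0,0,0])

```text
t: 16.95
tool_pos: [0.4989, -0.1683, 0.1665]
orientation: [1.898, 2.494, 0.003]
force: [1.2, -1.0, -1.7]
opening: 0.028
```

Run:
```python
from cs import *
from wc import *
read_camera('top')
snap('w15')
mv([.535,.1675,.16],YAW)
print(read_state()['q'].round(2))
```

```text
17.0 [ 0.499  -0.1684  0.1665] [ 1.4 -0.7 -1. ] 0.028084799107600103
t 17.05 TCP [ 0.4982 -0.1681  0.1642] shift [0.6273 0.2498 0.0071] turn [0.0025 0.0022 0.0008] rows 6.8 0.0
[-0.42 -0.04  1.77 -0.    1.41 -0.69]
```

View pics/w15.png

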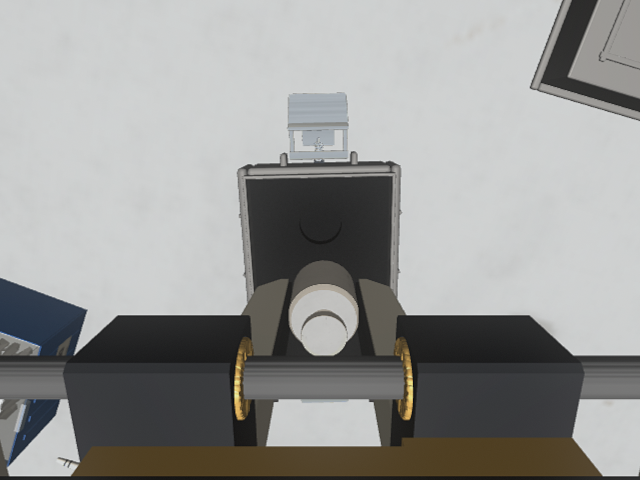

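The large weight is out of its well and upright. I'll carry it over the pan.

>>> jog_arm(motion=[0,0.04,0.016,0,0,0,0,0,0.11,0.044,0,0,0,0,0,0.19,0.076,0,0,0,0,0,0.27,0.108,0,0,0,0,0,0.35,0.14,0,0,0,0,0,0.43,0.172,0,0,0,0,0,0.5,0.2,0,0,0,0,0,0.54,0.216,0,0,0,0])

```text
t: 17.85
tool_pos: [0.5288, 0.1237, 0.161]
orientation: [1.898, 2.5, -0.001]
force: [0.3, -0.4, -2.3]
opening: 0.0278
```

Run:
```python
from cs import *
from wc import *
import pickle
snap('w16')
circ=lambda r,z,ox,oy:[(ox+r*np.cos(a),oy+r*np.sin(a),z) for a in np.linspace(0,6.28,60)]
ovw('w16',.535,.1675,0,[(circ(.06,.062,0,0),(0,0,255)),(circ(.003,.062,0,0),(0,0,255))],'pics/w16o.png')
mv([.535,.1675,.1],YAW)
```

```text
17.85 [0.5288 0.1237 0.161 ] [ 0.3 -0.4 -2.3] 0.02778578998658101
t 17.9 TCP [0.5289 0.1257 0.1611] shift [0.0773 0.0341 0.1221] turn [0.0008 0.0006 0.0026] rows 1.5 0.0
```

View pics/w16o.png

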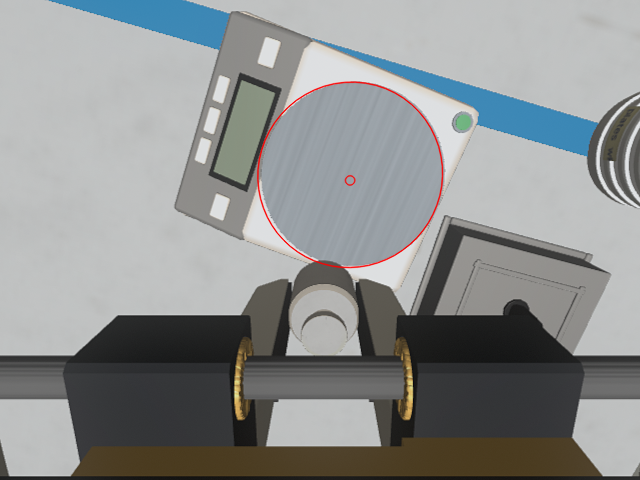

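>>> jog_arm(motion=[0,0.04,0.018,0,0,0,0,0,0.07,0.03,0,0,0,0,0,0.077,0.034,0.02,0,0,0,0,0.077,0.034,0.06,0,0,0,0,0.077,0.034,0.1,0,0,0,0,0.077,0.034,0.12,0,0,0,0,0.077,0.034,0.122,0,0,0,0,0.077,0.034,0.122,0,0,0])

```text
t: 18.7
tool_pos: [0.535, 0.1668, 0.0999]
orientation: [1.899, 2.501, -0.0]
force: [0.0, 0.2, -1.4]
opening: 0.0281
```

Run:
```python
from cs import *
read_camera('top')
mv([.535,.1675,.077],YAW)
c=read_camera('top')
import ov; ov.c=c
circ=lambda r,z,ox,oy:[(ox+r*np.cos(a),oy+r*np.sin(a),z) for a in np.linspace(0,6.28,60)]
s=read_state();print(s['tool_pos'].round(4),s['force'].round(1))
```

```text
t 18.75 TCP [0.5355 0.1671 0.1007] shift [ 0.0012 -0.0009  0.0474] turn [0.0013 0.0006 0.0023] rows 0.5 0.0
[0.5358 0.1673 0.1012] [-0.2  0.2 -2.5]
```

>>> jog_arm(motion=[0,0,0,0.012,0,0,0,0,0,0,0.024,0,0,0,0,0,0,0.034,0,0,0,0,0,0,0.04,0,0,0,0,0,0,0.044,0,0,0,0,0,0,0.046,0,0,0,0,0,0,0.047,0,0,0,0,0,0,0.047,0,0,0])

```text
t: 19.6
tool_pos: [0.536, 0.1673, 0.0777]
orientation: [1.897, 2.5, 0.003]
force: [0.2, 0.5, -1.3]
opening: 0.0282
```

>>> jog_arm(motion=[0,0,0,0.001,0,0,0,0,0,0,0.002,0,0,0])

```text
t: 19.8
tool_pos: [0.5362, 0.1673, 0.0769]
orientation: [1.897, 2.5, 0.003]
force: [-0.5, -0.1, -2.1]
opening: 0.0279
```

>>> jog_arm(motion=[0,0,0,0.002,0,0,0,0,0,0,0.002,0,0,0])

```text
t: 20.0
tool_pos: [0.5363, 0.1673, 0.0762]
orientation: [1.897, 2.5, 0.004]
force: [-1.1, 0.5, 0.7]
opening: 0.0282
```

>>> jog_arm(motion=[0,0,0,0.002,0,0,0,0,0,0,0.002,0,0,0])

```text
t: 20.2
tool_pos: [0.5364, 0.1673, 0.0761]
orientation: [1.897, 2.5, 0.004]
force: [-5.0, -0.9, 6.9]
opening: 0.0284
```

Contact with the pan. I'll ease the load, release, and rise.

>>> jog_arm(motion=[0,0,0,0,0,0,0,0,0,0,0,0,0,0], grip_force=5)

```text
t: 20.4
tool_pos: [0.5365, 0.1673, 0.0761]
orientation: [1.897, 2.5, 0.004]
force: [0.4, 0.9, -1.1]
opening: 0.0284
```

>>> jog_arm(motion=[0.6,0,0,0,0,0,0,0.6,0,0,0,0,0,0,0.6,0,0,0,0,0,0,0.6,0,0,0,0,0,0,0.6,0,0,-0.05,0,0,0,0.6,0,0,-0.13,0,0,0,0.6,0,0,-0.22,0,0,0,0.6,0,0,-0.3,0,0,0])

```text
t: 21.2
tool_pos: [0.5358, 0.1673, 0.2282]
orientation: [1.897, 2.5, 0.005]
force: [0.5, 0.2, 0.5]
opening: 0.0556
```

>>> jog_arm(motion=[0.6,-0.1,0,-0.08,0,0,0,0.6,-0.2,0,-0.12,0,0,0,0.6,-0.2,0,-0.12,0,0,0,0.6,-0.2,0,-0.12,0,0,0])

```text
t: 21.6
tool_pos: [0.5636, 0.0689, 0.2899]
orientation: [1.899, 2.495, 0.007]
force: [0.4, 0.4, 0.1]
opening: 0.0553
```

Run:
```python
from cs import *
from wc import *
import ov
read_camera('top')
snap('w17')
circ=lambda r,z,ox,oy:[(ox+r*np.cos(a),oy+r*np.sin(a),z) for a in np.linspace(0,6.28,60)]
ovw('w17',.535,.1675,0,[(circ(.06,.062,0,0),(0,0,255)),(circ(.014,.062,0,0),(255,0,255)),(circ(.014,.097,0,0),(0,255,0))],'pics/w17o.png')
c=read_camera('scene');cv2.imwrite('pics/s17.png',c['frame'][100:400,100:550,::-1].repeat(2,0).repeat(2,1)[:600,:800])
c=read_camera('top');cv2.imwrite('pics/t17.png',c['frame'][:,:,::-1])
```

```text
21.65 [0.5627 0.0704 0.2883] [-0.3  1.2 -1. ] 0.056176725572844595
```

View pics/w17o.png

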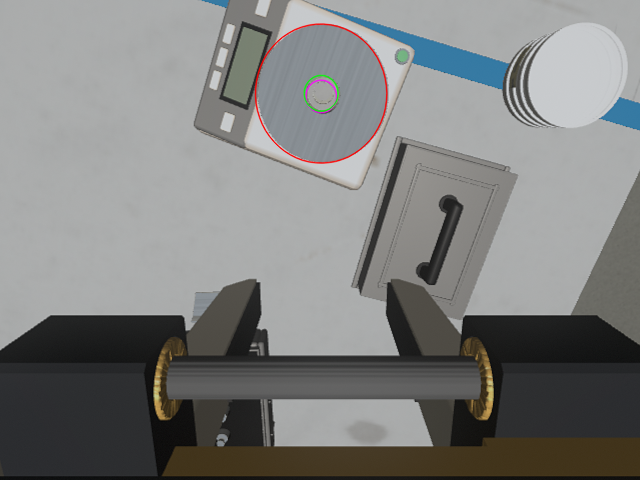

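View pics/s17.png

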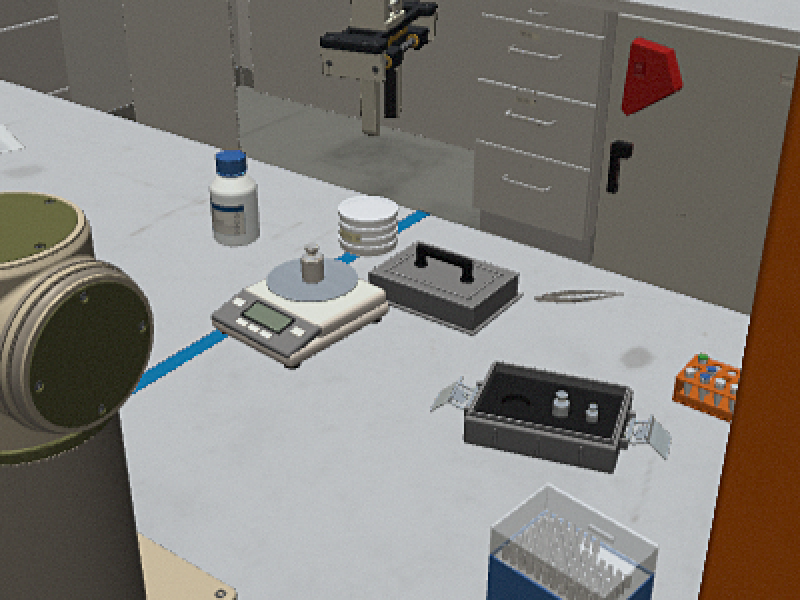

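View pics/t17.png

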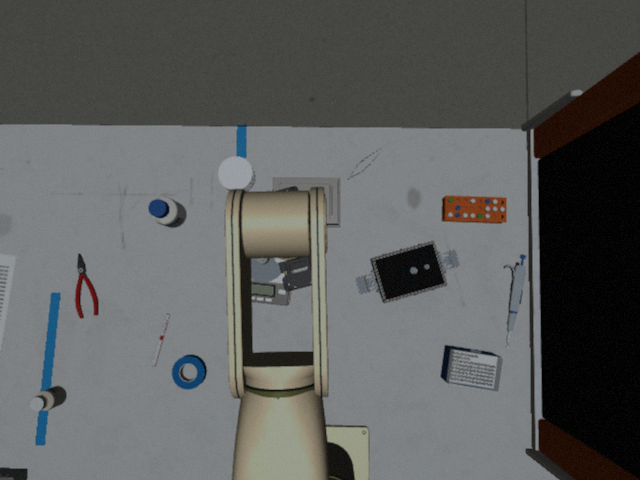

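The pictures show the weight upright at the pan centre (322,93 in the wrist view). The lid is flat and clear of everything, both clips are open, the small weights are in their wells, and the bystanders haven't moved. I'll hand the job in.

```bash
python3 -c "
from plant import *
print(close_job())"
```

```text
the job is handed in; nothing more can be done
None
```

The balance is ready for its check, and I handed the job in at about 21.8 s of the 56 s allowed.

- **Clips:** I pressed the right tab and then the left one. In the last images both clips stand open.
- **Lid:** I lifted it by its handle and lowered it until it touched the bench, then released it. It lies flat and right way up at about (0.69, 0.065), clear of the case, balance, tweezers and petri dishes.
- **Large weight:** I took it from its well and lowered it onto the pan until it touched, at about 7 N. It stands upright within about 2 mm of the pan centre at (0.535, 0.1675).
- **Everything else:** the two smaller weights are still in their wells. The rack, bottle, tweezers, petri dishes and tip box show no visible movement.

The right clip needed a second small press, because after the first one it still pushed back with about 7.5 N. The highest force I read was about 10 N, while setting the lid down. None of my checks failed or disagreed.

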